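Clear bread heels into the crumb tray

TASK

The three baguette heels on the bread board are waste: pull out the board's crumb tray, push the heels over the board's edge into it without picking them up, and slide the tray fully home again with all three inside. Leave the good loaf where it lies on the board, and do not knock the espresso cup that stands near the tray.

Things in the scene. Friction and masses are not known exactly. Their poses are not given: they have to be found in the camera images.
- bread_board: Wooden bread board on a box frame, fixed; top 260 x 260 mm, its upper face 100 mm above the table. Origin on the table under its centre, z up. The tray opens on its -y side (the robot's right); the heels lie near that edge, the loaf near the +y edge. A tall white pillar stands at the table's left edge, close to the +y edge: come from the robot's own side, not across the left.
- board_edge (a point): Middle of the top edge of the board on its -y side, 130 mm from the centre; axes as the board. The heels go over this edge.
- crumb_tray (a joint): How far the tray under the board is pulled out, in m: 0 fully home (front flush with the board's edge), 0.14 at its stop. It slides along the board's -y with about 1.5 N of friction and stays where it is left. It starts 0 to 40 mm out.
- tray_handle (a point): Middle of the tray's handle: a round dark steel bar, 10 mm thick and 110 mm long, parallel to the board's x axis, 42 mm in front of the tray's wooden front (37 mm clear between) and 74 mm above the table; free to be taken or hooked from above. Moves with the tray; axes as the board.
- tray_in (a point): Centre of the tray's inner floor (13 mm above the table); axes as the board, moves with the tray. Inside it measures 228 mm along x, 212 mm along y and 66 mm deep; with the tray fully out, 128 mm of it along y (the -y end) lies open beyond the board's edge. The board's underside is 3 mm above the tray's rim, so nothing may stand out of the tray when it closes.
- heel_1: Baguette heel, loose, 35 g: 60 mm long (its x axis; pale flat cut face at -x, rounded tip at +x), 54 mm wide, 42 mm high, flat underside. Origin at its middle, 21 mm above the underside.
- heel_2: Second heel, the same size and axes as heel_1.
- heel_3: Third heel, the same size and axes as heel_1.
- loaf: The good piece of baguette, loose: 170 mm long (x axis, roughly along the board's x), 62 mm wide, 48 mm high, both ends cut. Lies near the board's +y edge, at least 40 mm of free board between it and the heels. Origin at its middle, 24 mm above the underside. To be left alone.
- espresso_cup: White espresso cup, 62 x 88 x 50 mm, loose, standing beyond the right rear corner of the pulled-out tray, clear of the tray's path; origin under its middle. To be left alone.

How it is judged:
By the outcome, as a careful person would: the job done as asked, in the order asked, and still so for the second after the job is handed in, with the robot touching nothing.
It also fails if it takes over 62 s, if anything falls off the work surface, if the arm or the gripper's body presses on something with over 40 N, if the wrist force passes 120 N, or if a joint passes its speed limit or range.

ROBOT

A 7-joint arm with a two-finger parallel gripper is mounted at the origin on a cart in front of the work surface, level with it; the furniture and walls round the work are solid. World frame = base frame: x ahead of the robot, y to its left, z up, the work surface at z = 0. Lengths are in mm, angles in degrees, forces in N, time in s.
With the tool pointing down it reaches from about 400 to 925 mm from the base axis. Payload 4.1 kg.
Tool frame: the origin (TCP) lies at the very end of the fingers, on their centre line; the grasp point (between the pads) lies 19 mm behind it (ctrl.pinch_z is the distance from the TCP to the grasp point, in mm); z points along the fingers, y is the line along which they close (so a half turn about z gives the same grasp; the last joint's range is limited). The gripper opens to 85 mm and grips with 20 to 120 N. Pads are 22 mm wide; open, the fingers measure 114 mm over their backs; the gripper's body (76 mm by 85 mm) begins 54 mm behind the grasp point. The pads swing forward as they close: fully open they stand 13 mm farther back than shut.
Start: joints at [60.332, 22.827, 2.584, 88.041, -1.071, 69.15, -2.905], TCP at [264.372, -593.847, 205.147] pointing down, gripper open.
Joint ranges: [-161.44, 161.44], [-28.35, 127.94], [-78.24, 83.42], [0, 140.83], [-78.03, 258.03], [13.02, 114.36], [-168.23, 168.23]. Speed limits (degrees/s): [147.25, 147.25, 180, 180, 180, 180, 180].

INTERFACE

Orientations are given as a 3x3 rotation matrix whose columns are the frame's x, y, z axes.
In Python, from plant import ctrl, grab_frame, order gives the robot as it stands.
- The arm moves only by the shell command python3 -m crank 'ROWS' [FORCE]. ROWS is a JSON object of lists of equal length, an entry for each row: "delta_rot": the turn, a rotation vector about the tool's x, y, z in rad, a list of three; "delta_pos": the shift along the tool's x, y, z in mm, a list of three; "gripper": the finger opening in mm, from 0 to 85.4. In form: {"delta_rot": [[wx, wy, wz], ...], "delta_pos": [[dx, dy, dz], ...], "gripper": [gripper, ...]}. A call has 1 to 5 rows; each row shifts and turns the commanded pose from where the row before left it, along the tool's axes as they then stand; what a row does not reach is not made up. A row lasts 1/12 s, in which the tool goes at most 41.7 mm and 7.16 degrees, less where a joint would pass 70% of its speed; a pose out of reach is approached as far as the arm can. A call is refused whole if a number of a shift passes 41.7 or a number of a turn 0.125, either way. A call with a gripper value outside its range is refused whole. The fingers move at their own pace and stop on an object; FORCE is the grip in N (left out, the last holds). Time passes only in rows, so rows that do not move let the fingers close. It gives the time, the measured TCP pose, the force, the opening and the grip force at its end, in the units of the state.
- ctrl.read_state(): the state, without advancing time (a new reading comes with each control period).
- grab_frame(name): name is "scene" or "top"; returns a dict with "img" (400x640x3 uint8, red, green, blue), "mtx" (3x3 intrinsics, pixels), "D" ([k1, k2, p1, p2, k3] as OpenCV has them; the pictures are not rectified), "cam_to_world" (4x4, takes a point from camera to world coordinates). Camera axes: x right, y up, looking along -z (the intrinsics and any distortion apply to the point x, -y, -z); pixel columns grow to the right and rows downward; lengths in mm; the calibration is good to about 2 mm. A picture is of the moment at which its call begins. There is no depth.
- order.close_job(): hands the job in; it is judged then, once.
The state is a dict: "clock": time; "joints": joint angles; "joint_vel": joint speeds; "joint_torque": joint torques, N m; "tool_pos": TCP position; "orientation": TCP orientation; "force": force on the tool from outside, world axes, zero at the start; "torque": the same for the moment, N m; "opening": finger opening in mm; "finger_force": force on a finger pad.
Only numpy, scipy, OpenCV 4.12 (cv2) and the standard library are available. Lean on these libraries where they do the work, as an engineer would, in place of code of your own. Each camera call takes 0.05 s, during which the arm holds its last target. There are 200 camera calls.

## Working session

There is one attempt and no reset: what is moved stays moved. The work goes in short steps, Python scripts to look and compute and a shell command to move; the robot and the scene stay as the last step left them, time stands still between calls to the robot, and variables do not carry over. Pictures are saved under pics/ and viewed, at most 10 in all, crops included, and the job is handed in when it is done.

```bash
ls; mkdir -p pics; python3 - <<'E'
from plant import ctrl, grab_frame
import cv2, numpy as np
s=ctrl.read_state()
print(s['clock'],s['tool_pos'],np.round(s['orientation'],3).tolist(),s['opening'],s['force'])
for n in ('scene','top'):
    f=grab_frame(n); np.savez(f'pics/{n}0.npz',**f)
    cv2.imwrite(f'pics/{n}0.png',f['img'][:,:,::-1])
    print(n,f['mtx'],f['D'],np.round(f['cam_to_world'],3).tolist())
E
```

```text
pics
0.0 [ 264.06721337 -593.17596492  204.06340765] [[0.914, 0.407, -0.001], [0.407, -0.914, 0.002], [-0.0, -0.002, -1.0]] 85.16907693671672 [ 0.3852262  -0.32739969 -0.01807943]
scene [[452.66647458   0.         312.75790118]
 [  0.         452.66647458 198.35816627]
 [  0.           0.           1.        ]] [0.02219617 0.         0.         0.         0.        ] [[-0.822, 0.316, -0.474, -33.771], [-0.569, -0.419, 0.708, 684.904], [0.025, 0.851, 0.524, 741.697], [0.0, 0.0, 0.0, 1.0]]
top [[439.78954611   0.         322.86503758]
 [  0.         439.78954611 201.8632343 ]
 [  0.           0.           1.        ]] [-0.02556831  0.          0.          0.          0.        ] [[0.023, 0.995, -0.098, 464.964], [-0.999, 0.026, 0.032, -166.823], [0.034, 0.097, 0.995, 1075.523], [0.0, 0.0, 0.0, 1.0]]
```

View pics/top0.png

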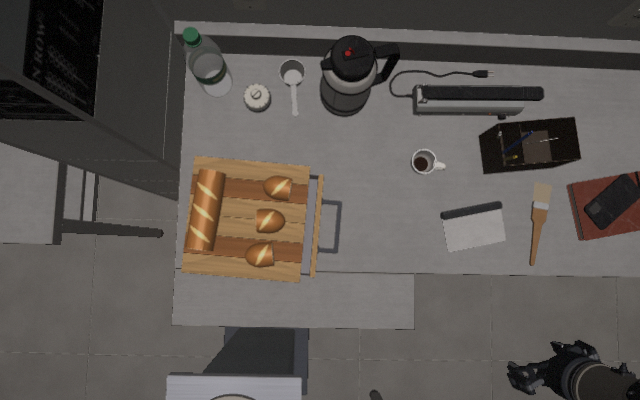

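View pics/scene0.png

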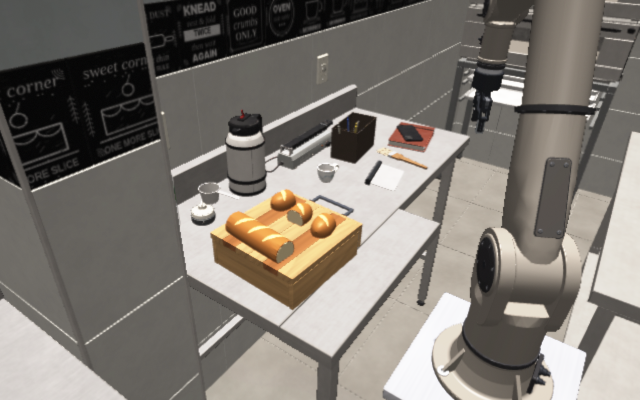

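The top view shows the board with corners near (194,157), (309,167), (301,281) and (181,270). The heels are at (278,187), (270,221) and (261,255), the loaf at (205,210), the tray front at about u=317, the handle bar at about (337,225) and the cup at (424,161). The scene view agrees. I'll zoom in and measure.

```bash
cat > h.py <<'E'
import numpy as np, cv2
def load(n,tag='0'): return dict(np.load(f'pics/{n}{tag}.npz'))
def grab(n,tag):
    from plant import grab_frame
    f=grab_frame(n); np.savez(f'pics/{n}{tag}.npz',**f); return f
def ray(f,pts,z):
    p=cv2.undistortPoints(np.array(pts,float).reshape(-1,1,2),f['mtx'],f['D']).reshape(-1,2)
    d=np.c_[p[:,0],-p[:,1],-np.ones(len(p))]@f['cam_to_world'][:3,:3].T
    o=f['cam_to_world'][:3,3]
    return o+d*((z-o[2])/d[:,2])[:,None]
E
python3 - <<'E'
from h import *
f=load('top'); im=f['img'][:,:,::-1].copy()
c=im[145:295,175:355]; cv2.imwrite('pics/z0.png',cv2.resize(c,None,fx=4,fy=4,interpolation=cv2.INTER_CUBIC))
print('corners',ray(f,[(194,157),(309,167),(301,281),(181,270)],100).round(1).tolist())
hsv=cv2.cvtColor(im,cv2.COLOR_BGR2HSV)
print([hsv[v,u].tolist() for u,v in [(268,193),(260,226),(250,260),(230,170),(230,190),(318,225),(337,225),(205,185)]])
E
```

```text
corners [[653.8, 92.3, 100.0], [638.5, -165.2, 100.0], [385.3, -154.2, 100.0], [403.3, 107.8, 100.0]]
[[13, 158, 97], [16, 134, 170], [14, 165, 131], [16, 113, 160], [12, 148, 122], [16, 114, 152], [125, 22, 71], [14, 147, 175]]
```

View pics/z0.png

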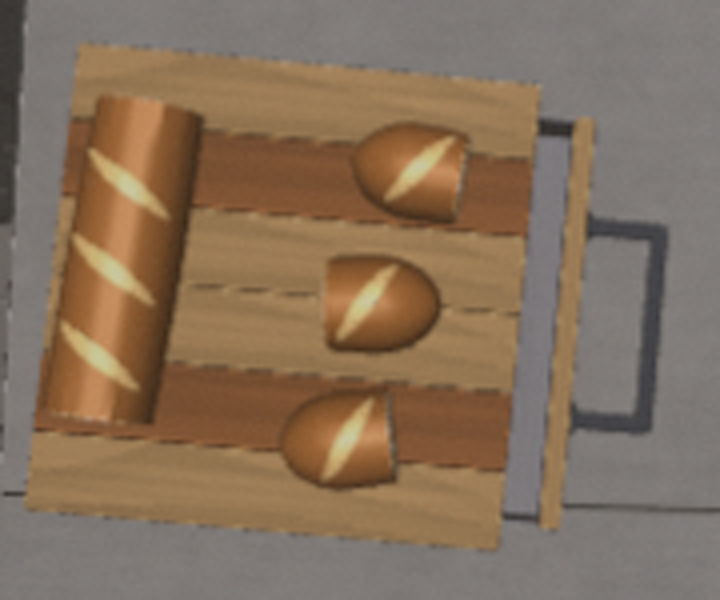

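The crop shows board corners at crop (80,44), (540,85), (498,548) and (26,508). The heel centres are about (411,172), (382,303) and (340,438). The handle bar runs from (660,228) to (643,430), and the tray floor is visible in a gap of about 45 crop px.

```bash
cat >> h.py <<'E'
def crop(P): return [(175+(x+.5)/4-.5,145+(y+.5)/4-.5) for x,y in P]
E
python3 - <<'E'
from h import *
f=load('top')
C=ray(f,crop([(80,44),(540,85),(498,548),(26,508)]),100)[:,:2]
print(C.round(1).tolist(),[round(np.linalg.norm(C[i]-C[i-1]),1) for i in range(4)])
c=C.mean(0); ex=(C[0]+C[1]-C[2]-C[3]); ey=(C[0]+C[3]-C[1]-C[2])
a=np.degrees([np.arctan2(ex[1],ex[0]),np.arctan2(-ey[0],ey[1])]);th=np.radians(a.mean());print('board',c,a)
R=np.array([[np.cos(th),-np.sin(th)],[np.sin(th),np.cos(th)]])
np.savez('board.npz',c=c,R=R,th=th)
def rep(n,P,z):
    w=ray(f,crop(P),z)[:,:2]; print(n,w.round(0).tolist(),'board',((w-c)@R).round(0).tolist())
rep('heels',[(411,172),(382,303),(340,438)],115)
rep('heel extents',[(353,170),(468,175),(323,303),(441,303),(280,440),(398,440)],115)
rep('heel sides',[(411,122),(411,222),(382,254),(382,353),(340,388),(340,489)],115)
rep('handle',[(660,228),(643,430),(652,329)],74)
rep('front',[(585,118),(550,528)],79)
rep('loaf',[(203,115),(155,425)],115)
hs=f['img']; 
w=ray(f,[(424,161),(444,167),(411,161)],40)[:,:2];print('cup',w.round(0).tolist(),((w-c)@R).round(0).tolist())
E
```

```text
[[657.0, 91.1], [641.1, -166.5], [383.9, -150.2], [399.8, 107.4]] [np.float64(257.7), np.float64(258.1), np.float64(257.7), np.float64(258.0)]
board [520.4452995  -29.56568159] [-3.63544039 -3.53935089]
heels [[588.0, -97.0], [516.0, -84.0], [442.0, -63.0]] board [[72.0, -63.0], [-1.0, -54.0], [-76.0, -39.0]]
heel extents [[588.0, -65.0], [587.0, -128.0], [515.0, -52.0], [516.0, -116.0], [440.0, -31.0], [442.0, -95.0]] board [[70.0, -31.0], [73.0, -94.0], [-4.0, -22.0], [1.0, -86.0], [-80.0, -7.0], [-74.0, -70.0]]
heel sides [[616.0, -96.0], [560.0, -98.0], [542.0, -83.0], [488.0, -85.0], [469.0, -63.0], [415.0, -64.0]] board [[99.0, -60.0], [44.0, -66.0], [25.0, -52.0], [-28.0, -57.0], [-49.0, -36.0], [-103.0, -41.0]]
handle [[565.0, -237.0], [449.0, -230.0], [507.0, -234.0]] board [[57.0, -205.0], [-58.0, -204.0], [-1.0, -205.0]]
front [[626.0, -193.0], [394.0, -179.0]] board [[116.0, -156.0], [-117.0, -157.0]]
loaf [[616.0, 18.0], [447.0, 36.0]] board [[93.0, 53.0], [-78.0, 61.0]]
cup [[672.0, -442.0], [659.0, -491.0], [671.0, -410.0]] [[177.0, -402.0], [167.0, -451.0], [174.0, -370.0]]
```

Measurements agree with the given sizes: board 258 mm square, heels about 63x55, handle 115 mm long and tray about 33 mm out. I'll align with the board and go above the handle.

```bash
python3 -m crank '{"delta_rot":[[0,0,0.12],[0,0,0.12],[0,0,0.12],[0,0,0.12],[0,0,0]],"delta_pos":[[0,0,0],[0,0,0],[0,0,0],[0,0,0],[0,0,0]],"gripper":[36,36,36,36,36]}' 40
python3 -m crank '{"delta_rot":[[0,0,0],[0,0,0],[0,0,0],[0,0,0],[0,0,0]],"delta_pos":[[18,-31,0],[18,-31,0],[18,-31,0],[18,-31,0],[18,-31,0]],"gripper":[36,36,36,36,36]}'
python3 -m crank '{"delta_rot":[[0,0,0],[0,0,0],[0,0,0],[0,0,0],[0,0,0]],"delta_pos":[[18,-31,0],[18,-31,0],[18,-31,0],[18,-31,0],[18,-31,0]],"gripper":[36,36,36,36,36]}'
python3 -m crank '{"delta_rot":[[0,0,0],[0,0,0],[0,0,0]],"delta_pos":[[18,-31,0],[18,-31,0],[0,0,0]],"gripper":[36,36,36]}'
```

```text
clock: 0.52
tool_pos: [264.2, -593.4, 204.5]
orientation: [[0.998, -0.063, -0.001], [-0.063, -0.998, 0.001], [-0.001, -0.001, -1.0]]
force: [0.3, 0.4, 0.1]
opening: 36.1
finger_force: 0.0
clock: 0.93
tool_pos: [364.2, -443.0, 204.9]
orientation: [[0.998, -0.058, -0.0], [-0.058, -0.998, 0.0], [-0.0, -0.0, -1.0]]
force: [1.0, -0.3, 0.2]
opening: 35.7
finger_force: 0.0
clock: 1.35
tool_pos: [463.5, -293.7, 205.0]
orientation: [[0.998, -0.058, -0.0], [-0.058, -0.998, -0.0], [-0.0, 0.0, -1.0]]
force: [0.9, -0.4, 0.7]
opening: 36.1
finger_force: 0.0
clock: 1.6
tool_pos: [507.6, -226.5, 205.1]
orientation: [[0.999, -0.045, 0.003], [-0.045, -0.999, 0.005], [0.003, -0.005, -1.0]]
force: [0.4, 1.2, -1.0]
opening: 36.0
finger_force: 0.0
```

```bash
python3 -m crank '{"delta_rot":[[0,0,0],[0,0,0],[0,0,0],[0,0,0]],"delta_pos":[[0,7.5,20],[0,0,40],[0,0,40],[0,0,0]],"gripper":[36,36,36,36]}'
python3 - <<'E'
from h import *
a=[]
for n in('top','scene'):
    f=grab(n,'1'); im=f['img'][:,:,::-1]
    c=im[160:280,270:370] if n=='top' else im[170:270,270:400]
    a.append(cv2.resize(c,(400,400*c.shape[0]//c.shape[1]))[:300] if n!='top' else cv2.resize(c,(400,480)))
H=max(x.shape[0] for x in a)
cv2.imwrite('pics/z1.png',np.hstack([cv2.copyMakeBorder(x,0,H-x.shape[0],0,0,0) for x in a]))
E
```

```text
clock: 1.93
tool_pos: [495.9, -240.8, 97.8]
orientation: [[0.998, -0.058, -0.014], [-0.058, -0.998, 0.006], [-0.014, -0.005, -1.0]]
force: [-1.7, 1.7, -1.2]
opening: 36.3
finger_force: 0.0
```

View pics/z1.png

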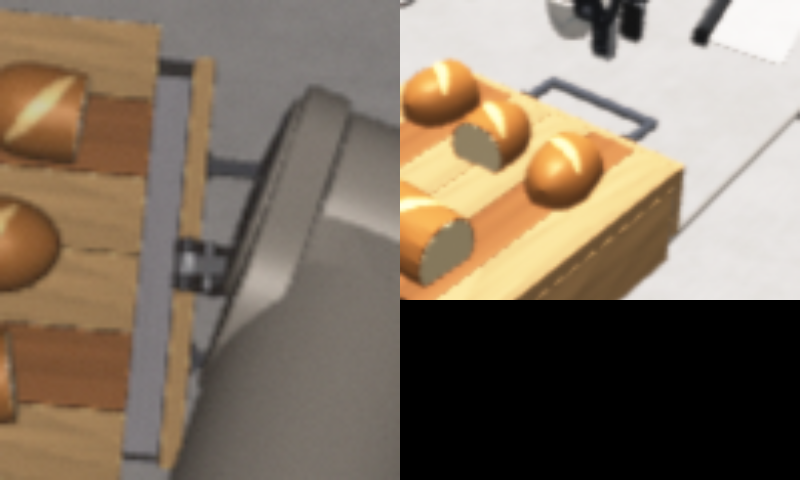

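```bash
python3 -m crank '{"delta_rot":[[0,0,0],[0,0,0]],"delta_pos":[[0,0,0],[0,0,0]],"gripper":[36,36]}'
python3 - <<'E'
from h import *
f=load('scene','1')
for z in (60,98,110): print(z,ray(f,[(336.6,187.9),(335,205)],z).round(0).tolist())
# project tcp
def proj(f,p):
    M=np.linalg.inv(f['cam_to_world']); q=M@np.r_[p,1]; q=q[:3]*[1,-1,-1]
    return cv2.projectPoints(q.reshape(1,1,3),np.zeros(3),np.zeros(3),f['mtx'],f['D'])[0].ravel()
print(proj(f,[496,-241,98]),proj(f,[507,-234,74]),proj(load('top','1'),[496,-241,98]))
E
```

```text
clock: 2.2
tool_pos: [504.3, -244.2, 107.9]
orientation: [[0.998, -0.06, 0.005], [-0.06, -0.998, -0.002], [0.005, 0.002, -1.0]]
force: [0.4, -0.2, 0.2]
opening: 36.4
finger_force: 0.0
60 [[559.0, -327.0, 60.0], [512.0, -244.0, 60.0]]
98 [[526.0, -271.0, 98.0], [482.0, -192.0, 98.0]]
110 [[516.0, -253.0, 110.0], [472.0, -175.0, 110.0]]
[340.16197395 195.6128528 ] [334.975977   202.80838422] [341.43587704 231.38490979]
```

```bash
python3 -m crank '{"delta_rot":[[0,0,0],[0,0,0],[0,0,0],[0,0,0]],"delta_pos":[[2,-10,0],[0,0,0],[0,0,0],[0,0,0]],"gripper":[36,36,36,36]}'
python3 -m crank '{"delta_rot":[[0,0,0],[0,0,0],[0,0,0],[0,0,0],[0,0,0]],"delta_pos":[[0,0,18],[0,0,19],[0,0,18],[0,0,0],[0,0,0]],"gripper":[36,36,36,36,36]}'
```

```text
clock: 2.53
tool_pos: [505.3, -233.2, 105.8]
orientation: [[0.998, -0.06, 0.001], [-0.06, -0.998, -0.001], [0.001, 0.001, -1.0]]
force: [0.1, 0.2, 0.4]
opening: 35.9
finger_force: 0.0
clock: 2.95
tool_pos: [504.1, -233.3, 49.6]
orientation: [[0.998, -0.061, -0.002], [-0.061, -0.998, 0.001], [-0.002, -0.0, -1.0]]
force: [-0.2, -0.3, 0.6]
opening: 36.3
finger_force: 0.0
```

```bash
python3 -m crank '{"delta_rot":[[0,0,0],[0,0,0],[0,0,0],[0,0,0],[0,0,0]],"delta_pos":[[0,0,0],[0,0,0],[0,0,0],[0,0,0],[0,0,0]],"gripper":[2,2,2,2,2]}' 40
python3 -m crank '{"delta_rot":[[0,0,0],[0,0,0],[0,0,0]],"delta_pos":[[0,0,0],[0,0,0],[0,0,0]],"gripper":[2,2,2]}'
```

```text
clock: 3.37
tool_pos: [506.2, -233.9, 52.5]
orientation: [[0.998, -0.061, 0.003], [-0.061, -0.998, -0.001], [0.003, 0.001, -1.0]]
force: [-1.1, 0.8, 7.4]
opening: 2.1
finger_force: 5.1
clock: 3.62
tool_pos: [506.2, -233.9, 52.5]
orientation: [[0.998, -0.061, 0.003], [-0.061, -0.998, -0.001], [0.003, 0.001, -1.0]]
force: [-2.2, 0.9, 7.1]
opening: 2.2
finger_force: 5.0
```

```bash
python3 - <<'E'
from h import *
a=[]
for n,(u,v) in(('top',(335,225)),('scene',(335,200))):
    f=grab(n,'2'); im=f['img'][:,:,::-1]
    a.append(cv2.resize(im[v-45:v+45,u-40:u+40],(400,450),interpolation=cv2.INTER_CUBIC))
cv2.imwrite('pics/z2.png',np.hstack(a))
E
```

```text
(no output)
```

View pics/z2.png

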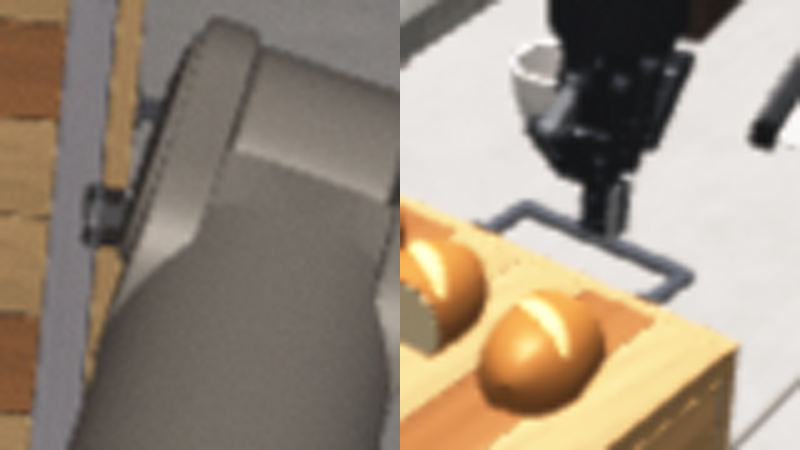

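The scene crop shows the fingers closed, with their tips ending at about the bar's line at crop (605,235). The bar isn't between the pads, because the opening is 2 mm. I'll mark the projected TCP and bar to find the offset.

```bash
cat >> h.py <<'E'
def proj(f,p):
    q=(np.linalg.inv(f['cam_to_world'])@np.r_[p,1])[:3]*[1,-1,-1]
    return cv2.projectPoints(q.reshape(1,1,3),np.zeros(3),np.zeros(3),f['mtx'],f['D'])[0].ravel()
E
python3 - <<'E'
from h import *
f=load('scene','2'); im=f['img'][:,:,::-1]
u0,v0=305,170; k=10
c=cv2.resize(im[v0:v0+55,u0:u0+70],None,fx=k,fy=k,interpolation=cv2.INTER_NEAREST)
for p,col in (([506.2,-233.9,52.5],(0,0,255)),([506.2,-233.9,71.5],(0,255,0)),([565,-237,74],(255,0,0)),([449,-230,74],(255,0,0)),([506.2,-233.9,130],(255,255,0))):
    q=(proj(f,p)+.5-[u0,v0])*k; cv2.circle(c,tuple(int(t) for t in q),5,col,-1)
cv2.imwrite('pics/z3.png',c)
E
```

```text
(no output)
```

View pics/z3.png

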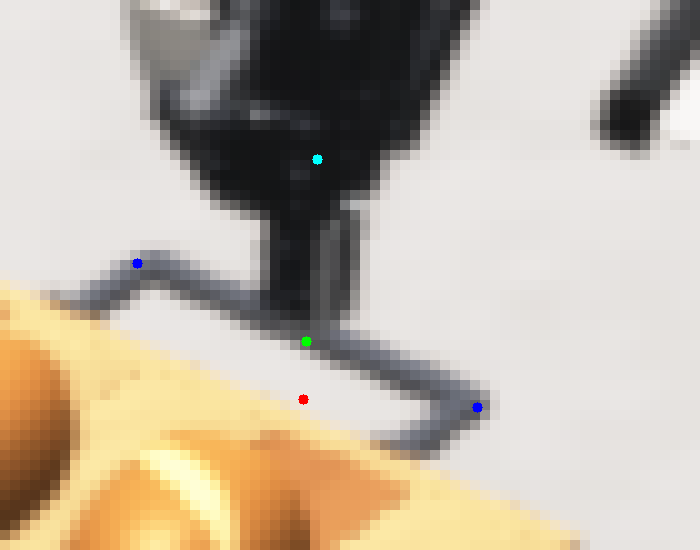

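The fingertips rest on top of the bar, and the 7 N upward force supports that. So the real tip is about 26 mm higher than the reported z, and the lateral position is right. I'll lift, open, go 25 mm deeper and watch the force.

```bash
python3 -m crank '{"delta_rot":[[0,0,0],[0,0,0],[0,0,0],[0,0,0],[0,0,0]],"delta_pos":[[0,0,-12],[0,0,0],[0,0,0],[0,0,0],[0,0,0]],"gripper":[36,36,36,36,36]}' 40
python3 -m crank '{"delta_rot":[[0,0,0],[0,0,0],[0,0,0]],"delta_pos":[[0,0,8],[0,0,8],[0,0,0]],"gripper":[36,36,36]}'
python3 -m crank '{"delta_rot":[[0,0,0],[0,0,0],[0,0,0],[0,0,0]],"delta_pos":[[0,0,7],[0,0,7],[0,0,7],[0,0,0]],"gripper":[36,36,36,36]}'
```

```text
clock: 4.13
tool_pos: [504.6, -233.3, 62.0]
orientation: [[0.998, -0.061, -0.0], [-0.061, -0.998, 0.0], [-0.0, 0.0, -1.0]]
force: [0.0, 0.1, 0.1]
opening: 36.0
finger_force: 0.0
clock: 4.38
tool_pos: [503.0, -232.6, 43.7]
orientation: [[0.998, -0.061, -0.004], [-0.061, -0.998, 0.002], [-0.004, -0.001, -1.0]]
force: [-0.5, 0.7, -0.6]
opening: 35.8
finger_force: 0.0
clock: 4.72
tool_pos: [503.5, -232.8, 23.2]
orientation: [[0.998, -0.061, -0.003], [-0.061, -0.998, 0.001], [-0.003, -0.001, -1.0]]
force: [0.2, 0.0, -0.1]
opening: 35.9
finger_force: 0.0
```

```bash
python3 -m crank '{"delta_rot":[[0,0,0],[0,0,0],[0,0,0],[0,0,0],[0,0,0]],"delta_pos":[[0,0,0],[0,0,0],[0,0,0],[0,0,0],[0,0,0]],"gripper":[2,2,2,2,2]}' 40
python3 -m crank '{"delta_rot":[[0,0,0],[0,0,0],[0,0,0]],"delta_pos":[[0,0,0],[0,0,0],[0,0,0]],"gripper":[2,2,2]}'
```

```text
clock: 5.13
tool_pos: [505.1, -233.5, 25.3]
orientation: [[0.998, -0.061, 0.001], [-0.061, -0.998, -0.0], [0.001, 0.0, -1.0]]
force: [0.1, 0.1, -1.2]
opening: 8.6
finger_force: 38.9
clock: 5.38
tool_pos: [505.0, -233.6, 25.3]
orientation: [[0.998, -0.061, 0.0], [-0.061, -0.998, -0.0], [0.001, 0.0, -1.0]]
force: [0.3, -0.3, -1.1]
opening: 8.5
finger_force: 38.9
```

Gripped the bar. Now I'll pull the tray to its stop, about 107 mm along tool +y.

```bash
python3 -m crank '{"delta_rot":[[0,0,0],[0,0,0],[0,0,0],[0,0,0],[0,0,0]],"delta_pos":[[0,8,0],[0,14,0],[0,16,0],[0,16,0],[0,16,0]],"gripper":[2,2,2,2,2]}'
python3 -m crank '{"delta_rot":[[0,0,0],[0,0,0],[0,0,0],[0,0,0],[0,0,0]],"delta_pos":[[0,14,0],[0,10,0],[0,6,0],[0,3,0],[0,0,0]],"gripper":[2,2,2,2,2]}'
python3 -m crank '{"delta_rot":[[0,0,0],[0,0,0],[0,0,0]],"delta_pos":[[0,2,0],[0,2,0],[0,0,0]],"gripper":[2,2,2]}'
```

```text
clock: 5.8
tool_pos: [500.5, -303.3, 25.3]
orientation: [[0.998, -0.061, -0.0], [-0.061, -0.998, 0.001], [-0.0, -0.001, -1.0]]
force: [-0.4, 2.2, 1.8]
opening: 8.6
finger_force: 39.3
clock: 6.22
tool_pos: [498.3, -337.5, 25.3]
orientation: [[0.998, -0.062, 0.0], [-0.062, -0.998, -0.001], [0.0, 0.001, -1.0]]
force: [-0.8, -1.9, 1.3]
opening: 8.7
finger_force: 39.3
clock: 6.47
tool_pos: [498.2, -339.6, 25.3]
orientation: [[0.998, -0.06, -0.0], [-0.06, -0.998, 0.001], [-0.001, -0.0, -1.0]]
force: [-1.8, 2.0, 3.3]
opening: 8.5
finger_force: 39.6
```

```bash
python3 -m crank '{"delta_rot":[[0,0,0],[0,0,0],[0,0,0],[0,0,0]],"delta_pos":[[0,3,0],[0,3,0],[0,0,0],[0,0,0]],"gripper":[2,2,2,2]}'
```

```text
clock: 6.8
tool_pos: [498.0, -339.3, 25.2]
orientation: [[0.998, -0.058, -0.003], [-0.058, -0.998, 0.009], [-0.004, -0.009, -1.0]]
force: [-3.1, 12.2, 10.7]
opening: 8.1
finger_force: 40.4
```

Stop reached: 107 mm travelled and the force rose to 12 N. I'll relax, release and rise.

```bash
python3 -m crank '{"delta_rot":[[0,0,0],[0,0,0],[0,0,0],[0,0,0],[0,0,0]],"delta_pos":[[0,-5,0],[0,0,0],[0,0,0],[0,0,0],[0,0,0]],"gripper":[2,36,36,36,36]}'
python3 -m crank '{"delta_rot":[[0,0,0],[0,0,0],[0,0,0],[0,0,0],[0,0,0]],"delta_pos":[[0,0,-15],[0,0,-30],[0,0,-35],[0,0,-35],[0,0,-25]],"gripper":[36,36,36,36,36]}'
python3 -c "
from plant import ctrl;print(ctrl.read_state()['joints'])"
```

```text
clock: 7.22
tool_pos: [498.2, -341.7, 24.9]
orientation: [[0.998, -0.062, 0.0], [-0.062, -0.998, -0.001], [0.0, 0.001, -1.0]]
force: [0.5, -1.2, 0.1]
opening: 35.9
finger_force: 0.0
clock: 7.63
tool_pos: [499.2, -342.3, 168.3]
orientation: [[0.998, -0.062, 0.003], [-0.062, -0.998, -0.002], [0.003, 0.002, -1.0]]
force: [0.8, -0.8, 0.4]
opening: 36.2
finger_force: 0.0
[ 33.18585436  19.82184579  -3.57448723  97.0563961    1.38411097
  62.93931554 -64.34060398]
```

```bash
python3 -m crank '{"delta_rot":[[0,0,-0.12],[0,0,-0.12],[0,0,-0.12],[0,0,-0.12],[0,0,-0.12]],"delta_pos":[[0,0,0],[0,0,0],[0,0,0],[0,0,0],[0,0,0]],"gripper":[20,20,20,20,20]}' >/dev/null
python3 -m crank '{"delta_rot":[[0,0,-0.12],[0,0,-0.12],[0,0,-0.12],[0,0,-0.12],[0,0,-0.12]],"delta_pos":[[0,0,0],[0,0,0],[0,0,0],[0,0,0],[0,0,0]],"gripper":[20,20,20,20,20]}' >/dev/null
python3 -m crank '{"delta_rot":[[0,0,-0.12],[0,0,-0.12],[0,0,-0.09],[0,0,0],[0,0,0]],"delta_pos":[[0,0,0],[0,0,0],[0,0,0],[0,0,0],[0,0,0]],"gripper":[20,20,20,20,20]}'
python3 -m crank '{"delta_rot":[[0,0,0],[0,0,0],[0,0,0],[0,0,0],[0,0,0]],"delta_pos":[[20,5,0],[31,7,0],[31,7,0],[31,7,0],[31,7,0]],"gripper":[20,20,20,20,20]}'
python3 - <<'E'
from h import *
f=grab('top','4'); im=f['img'][:,:,::-1]
cv2.imwrite('pics/z4.png',cv2.resize(im[130:330,160:440],None,fx=2.5,fy=2.5,interpolation=cv2.INTER_CUBIC))
E
```

```text
clock: 8.88
tool_pos: [498.0, -341.6, 164.9]
orientation: [[0.105, 0.994, 0.0], [0.994, -0.105, -0.0], [-0.0, 0.0, -1.0]]
force: [-0.8, -0.0, -0.2]
opening: 20.4
finger_force: 0.0
clock: 9.3
tool_pos: [546.0, -200.2, 165.2]
orientation: [[0.105, 0.994, 0.0], [0.994, -0.105, -0.0], [-0.0, 0.0, -1.0]]
force: [1.0, 1.5, -0.1]
opening: 19.9
finger_force: 0.0
```

View pics/z4.png

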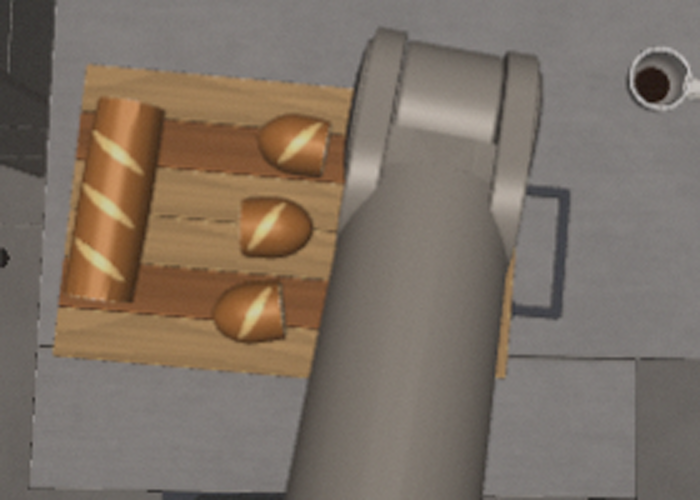

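The top view shows the tray out to about u=385 with the heels and loaf unmoved, and the cup clear at the right. I'll trim the yaw, go behind heel 1 and descend.

```bash
python3 -m crank '{"delta_rot":[[0,0,-0.043],[0,0,0],[0,0,0],[0,0,0],[0,0,0]],"delta_pos":[[0,0,0],[28,6,0],[28,6,0],[28,6,0],[28,6,0]],"gripper":[20,20,20,20,20]}' 
python3 -m crank '{"delta_rot":[[0,0,0],[0,0,0],[0,0,0],[0,0,0],[0,0,0]],"delta_pos":[[28,6,0],[28,4,0],[0,0,0],[0,0,0],[0,0,0]],"gripper":[20,20,20,20,20]}'
```

```text
clock: 9.77
tool_pos: [576.5, -90.1, 165.1]
orientation: [[0.062, 0.998, 0.0], [0.998, -0.062, -0.0], [-0.0, 0.0, -1.0]]
force: [0.3, -0.3, 0.4]
opening: 20.2
finger_force: 0.0
clock: 10.18
tool_pos: [589.5, -36.5, 164.9]
orientation: [[0.06, 0.998, -0.0], [0.998, -0.06, -0.001], [-0.001, -0.0, -1.0]]
force: [-0.1, -0.4, -0.5]
opening: 20.1
finger_force: 0.0
```

```bash
python3 -m crank '{"delta_rot":[[0,0,0],[0,0,0],[0,0,0],[0,0,0],[0,0,0]],"delta_pos":[[2,0,25],[0,0,25],[0,0,20],[0,0,7],[0,0,0]],"gripper":[20,20,20,20,20]}' 
python3 -m crank '{"delta_rot":[[0,0,0],[0,0,0],[0,0,0]],"delta_pos":[[0,0,5],[0,0,0],[0,0,0]],"gripper":[20,20,20]}'
python3 - <<'E'
from h import *
f=grab('scene','5'); im=f['img'][:,:,::-1]; g=grab('top','5')['img'][:,:,::-1]
cv2.imwrite('pics/z5.png',np.hstack([cv2.resize(im[160:300,205:365],None,fx=2.5,fy=2.5,interpolation=cv2.INTER_CUBIC),cv2.resize(g[150:290,180:340],None,fx=2.5,fy=2.5)]))
E
```

```text
clock: 10.6
tool_pos: [587.8, -35.5, 86.0]
orientation: [[0.062, 0.998, -0.004], [0.998, -0.062, -0.001], [-0.001, -0.004, -1.0]]
force: [0.0, -0.2, -0.0]
opening: 20.1
finger_force: 0.0
clock: 10.85
tool_pos: [590.6, -33.9, 84.2]
orientation: [[0.06, 0.998, 0.002], [0.998, -0.06, -0.0], [-0.0, 0.002, -1.0]]
force: [-0.2, -0.2, -0.0]
opening: 19.7
finger_force: 0.0
```

View pics/z5.png

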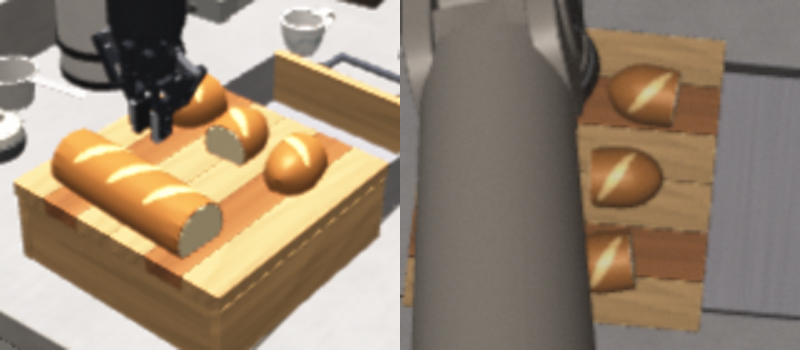

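The scene view shows the tips close to the board, behind heel 1 and clear of the loaf. Now I'll push heel 1.

```bash
python3 -m crank '{"delta_rot":[[0,0,0],[0,0,0],[0,0,0],[0,0,0],[0,0,0]],"delta_pos":[[-8,0,0],[-12,0,0],[-12,0,0],[-12,0,0],[-12,0,0]],"gripper":[20,20,20,20,20]}' 
python3 -m crank '{"delta_rot":[[0,0,0],[0,0,0],[0,0,0],[0,0,0],[0,0,0]],"delta_pos":[[-12,0,0],[-12,0,0],[-12,0,0],[-12,0,0],[-12,0,0]],"gripper":[20,20,20,20,20]}'
python3 -m crank '{"delta_rot":[[0,0,0],[0,0,0],[0,0,0],[0,0,0],[0,0,0]],"delta_pos":[[-12,0,0],[-12,0,0],[-6,0,0],[0,0,0],[0,0,0]],"gripper":[20,20,20,20,20]}'
```

```text
clock: 11.37
tool_pos: [586.2, -91.8, 83.1]
orientation: [[0.06, 0.998, -0.0], [0.998, -0.06, -0.001], [-0.001, 0.0, -1.0]]
force: [-0.5, 0.2, 0.4]
opening: 20.0
finger_force: 0.1
clock: 11.78
tool_pos: [582.7, -150.8, 83.1]
orientation: [[0.059, 0.998, -0.0], [0.998, -0.059, -0.0], [-0.0, -0.0, -1.0]]
force: [0.1, -0.5, 1.0]
opening: 19.8
finger_force: 0.0
clock: 12.2
tool_pos: [581.0, -179.4, 83.0]
orientation: [[0.059, 0.998, -0.0], [0.998, -0.059, 0.0], [0.0, -0.0, -1.0]]
force: [0.5, 0.1, 0.3]
opening: 19.7
finger_force: 0.0
```

```bash
python3 -m crank '{"delta_rot":[[0,0,0],[0,0,0],[0,0,0],[0,0,0],[0,0,0]],"delta_pos":[[0,0,-35],[0,0,-35],[25,-10,0],[32,-15,0],[35,-16,0]],"gripper":[20,20,20,20,20]}' 
python3 -m crank '{"delta_rot":[[0,0,0],[0,0,0],[0,0,0],[0,0,0],[0,0,0]],"delta_pos":[[35,-16,0],[27,-14,0],[0,0,0],[0,0,0],[0,0,0]],"gripper":[20,20,20,20,20]}'
python3 - <<'E'
from h import *
B=np.load('board.npz');f=grab('top','6'); hsv=cv2.cvtColor(f['img'],cv2.COLOR_RGB2HSV)
m=((hsv[...,0]<19)&(hsv[...,1]>150)&(hsv[...,2]>60)).astype(np.uint8)
m[:140]=0;m[300:]=0;m[:,:180]=0;m[:,400:]=0
n,l,s,c=cv2.connectedComponentsWithStats(m)
from plant import ctrl; print(ctrl.read_state()['tool_pos'])
for i in range(1,n):
    if s[i,4]>60: print(s[i].tolist(),c[i].round(0),((ray(f,[c[i]],35 if c[i][0]>312 else 115)[0,:2]-B['c'])@B['R']).round(0))
im=f['img'][:,:,::-1]
cv2.imwrite('pics/z6.png',cv2.resize(im[130:300,170:390],None,fx=3,fy=3))
E
```

```text
clock: 12.62
tool_pos: [545.9, -84.0, 153.9]
orientation: [[0.06, 0.998, 0.002], [0.998, -0.06, -0.0], [0.0, 0.002, -1.0]]
force: [1.1, 1.0, -0.0]
opening: 19.9
finger_force: 0.0
clock: 13.03
tool_pos: [519.5, -21.2, 153.3]
orientation: [[0.058, 0.998, 0.001], [0.998, -0.058, -0.001], [-0.001, 0.001, -1.0]]
force: [0.6, -0.6, -0.6]
opening: 20.0
finger_force: 0.0
[519.6186191  -22.04224255 153.15697926]
[257, 210, 16, 8, 90] [263. 213.] [ 13. -37.]
[256, 210, 29, 23, 278] [273. 223.] [ -7. -60.]
[331, 213, 24, 26, 408] [341. 226.] [   4. -216.]
[243, 241, 28, 25, 277] [255. 252.] [-71. -28.]
[259, 257, 14, 10, 87] [266. 261.] [-90. -54.]
```

A heel-sized blob (57x61 mm) now lies in the tray at board (4,-216). Heel 1 fell in but rolled to the middle, right where heel 2 will drop. I'll move it aside inside the tray, towards +x, with closed fingers.

```bash
python3 -m crank '{"delta_rot":[[0,0,0],[0,0,0],[0,0,0],[0,0,0],[0,0,0]],"delta_pos":[[-25,-6,0],[-38,-9,0],[-38,-9,0],[-38,-9,0],[-38,-9,0]],"gripper":[0,0,0,0,0]}' 
python3 -m crank '{"delta_rot":[[0,0,0],[0,0,0],[0,0,0],[0,0,0],[0,0,0]],"delta_pos":[[-30,-7,0],[-15,-3,0],[0,0,0],[0,0,0],[0,0,0]],"gripper":[0,0,0,0,0]}'
python3 - <<'E'
from h import *
from plant import ctrl
B=np.load('board.npz');f=grab('scene','7'); 
p=ctrl.read_state()['tool_pos'];print(p,(p[:2]-B['c'])@B['R'])
hsv=cv2.cvtColor(f['img'],cv2.COLOR_RGB2HSV)
m=((hsv[...,0]<19)&(hsv[...,1]>150)&(hsv[...,2]>60)).astype(np.uint8)
n,l,s,c=cv2.connectedComponentsWithStats(m)
for i in range(1,n):
    if s[i,4]>60 and 200<c[i][0]<420: print(s[i].tolist(),c[i].round(0),((ray(f,[c[i]],45)[0,:2]-B['c'])@B['R']).round(0))
E
```

```text
clock: 13.5
tool_pos: [466.1, -198.7, 153.1]
orientation: [[0.061, 0.998, 0.0], [0.998, -0.061, -0.0], [-0.0, 0.0, -1.0]]
force: [0.9, -0.6, -0.1]
opening: -0.0
finger_force: 0.0
clock: 13.92
tool_pos: [454.8, -239.2, 153.0]
orientation: [[0.058, 0.998, 0.0], [0.998, -0.058, 0.001], [0.001, 0.0, -1.0]]
force: [0.5, -0.3, 0.5]
opening: -0.2
finger_force: 0.0
[ 454.96616281 -238.6258754   153.06994464] [ -52.26973348 -212.74763674]
[223, 196, 123, 80, 3229] [280. 231.] [ 54. -39.]
```

```bash
python3 -m crank '{"delta_rot":[[0,0,0],[0,0,0],[0,0,0],[0,0,0],[0,0,0]],"delta_pos":[[0,0,30],[0,0,35],[0,0,35],[0,0,25],[0,0,0]],"gripper":[0,0,0,0,0]}' 
python3 -m crank '{"delta_rot":[[0,0,0],[0,0,0],[0,0,0],[0,0,0]],"delta_pos":[[0,0,12],[0,0,11],[0,0,0],[0,0,0]],"gripper":[0,0,0,0]}'
```

```text
clock: 14.38
tool_pos: [450.7, -236.3, 23.5]
orientation: [[0.056, 0.998, -0.009], [0.998, -0.056, 0.005], [0.005, -0.009, -1.0]]
force: [-1.0, -0.1, 0.3]
opening: 0.2
finger_force: 0.0
clock: 14.72
tool_pos: [454.9, -240.0, 5.6]
orientation: [[0.059, 0.998, 0.001], [0.998, -0.059, -0.0], [-0.0, 0.001, -1.0]]
force: [-0.1, 0.3, -0.4]
opening: -0.2
finger_force: 0.0
```

Next I'll push heel 1 sideways by 85 mm in tool +y (board +x), then back off and rise.

```bash
python3 -m crank '{"delta_rot":[[0,0,0],[0,0,0],[0,0,0],[0,0,0],[0,0,0]],"delta_pos":[[0,7,0],[0,10,0],[0,10,0],[0,10,0],[0,10,0]],"gripper":[0,0,0,0,0]}' 
python3 -m crank '{"delta_rot":[[0,0,0],[0,0,0],[0,0,0],[0,0,0],[0,0,0]],"delta_pos":[[0,10,0],[0,10,0],[0,10,0],[0,8,0],[0,0,0]],"gripper":[0,0,0,0,0]}'
python3 -m crank '{"delta_rot":[[0,0,0],[0,0,0],[0,0,0],[0,0,0],[0,0,0]],"delta_pos":[[0,-12,0],[0,0,-30],[0,0,-40],[0,0,-40],[0,0,-40]],"gripper":[0,0,0,0,0]}'
python3 -m crank '{"delta_rot":[[0,0,0],[0,0,0],[0,0,0],[0,0,0],[0,0,0]],"delta_pos":[[30,-5,0],[38,-5,0],[40,-5,0],[40,-5,0],[40,-5,0]],"gripper":[20,20,20,20,20]}'
python3 -m crank '{"delta_rot":[[0,0,0],[0,0,0],[0,0,0]],"delta_pos":[[32,0,0],[0,0,0],[0,0,0]],"gripper":[20,20,20]}'
cat > m.py <<'E'
from h import *
from plant import ctrl
import sys
B=np.load('board.npz');f=grab('top',sys.argv[1]); hsv=cv2.cvtColor(f['img'],cv2.COLOR_RGB2HSV)
m=((hsv[...,0]<19)&(hsv[...,1]>150)&(hsv[...,2]>60)).astype(np.uint8)
m[:140]=0;m[300:]=0;m[:,:180]=0;m[:,400:]=0
n,l,s,c=cv2.connectedComponentsWithStats(m)
p=ctrl.read_state()['tool_pos'];print('tcp',((p[:2]-B['c'])@B['R']).round(1),p[2].round(1))
for i in range(1,n):
    if s[i,4]>60: print(s[i].tolist(),c[i].round(0),((ray(f,[c[i]],35 if c[i][0]>312 else 115)[0,:2]-B['c'])@B['R']).round(0))
E
python3 m.py 8
```

```text
clock: 15.13
tool_pos: [502.8, -242.7, 5.5]
orientation: [[0.059, 0.998, 0.001], [0.998, -0.059, -0.0], [-0.0, 0.001, -1.0]]
force: [-1.3, 0.4, 0.9]
opening: -0.2
finger_force: 0.7
clock: 15.55
tool_pos: [540.1, -244.7, 4.8]
orientation: [[0.058, 0.998, -0.0], [0.998, -0.058, 0.0], [0.0, -0.001, -1.0]]
force: [-0.5, -0.8, 0.7]
opening: 0.2
finger_force: 0.2
clock: 15.97
tool_pos: [527.0, -244.3, 156.6]
orientation: [[0.059, 0.998, 0.0], [0.998, -0.059, -0.0], [-0.0, 0.0, -1.0]]
force: [1.3, -0.8, -0.4]
opening: 0.4
finger_force: 0.0
clock: 16.38
tool_pos: [513.2, -53.6, 155.4]
orientation: [[0.06, 0.998, 0.002], [0.998, -0.06, -0.0], [-0.0, 0.002, -1.0]]
force: [0.3, -0.4, 0.2]
opening: 19.9
finger_force: 0.0
clock: 16.63
tool_pos: [515.5, -20.8, 155.5]
orientation: [[0.054, 0.999, 0.002], [0.999, -0.054, 0.0], [0.0, 0.002, -1.0]]
force: [-0.1, -0.1, -0.7]
opening: 20.2
finger_force: 0.0
tcp [-5.5  6.1] 155.2
[335, 182, 26, 25, 409] [346. 195.] [  79. -221.]
[256, 210, 29, 23, 368] [270. 221.] [ -2. -54.]
[244, 241, 28, 24, 272] [255. 252.] [-71. -28.]
[257, 256, 16, 11, 94] [266. 262.] [-91. -54.]
```

Heel 1 is now at (79,-221), out of the way. Next is heel 2.

```bash
python3 -m crank '{"delta_rot":[[0,0,-0.006],[0,0,0],[0,0,0],[0,0,0],[0,0,0]],"delta_pos":[[2,5,15],[0,0,25],[0,0,25],[0,0,7],[0,0,0]],"gripper":[20,20,20,20,20]}' 
python3 -m crank '{"delta_rot":[[0,0,0],[0,0,0],[0,0,0],[0,0,0],[0,0,0]],"delta_pos":[[0,0,0],[0,0,0],[-8,0,0],[-12,0,0],[-12,0,0]],"gripper":[20,20,20,20,20]}' 
python3 -m crank '{"delta_rot":[[0,0,0],[0,0,0],[0,0,0],[0,0,0],[0,0,0]],"delta_pos":[[-12,0,0],[-12,0,0],[-12,0,0],[-12,0,0],[-12,0,0]],"gripper":[20,20,20,20,20]}'
python3 -m crank '{"delta_rot":[[0,0,0],[0,0,0],[0,0,0],[0,0,0],[0,0,0]],"delta_pos":[[-12,0,0],[-12,0,0],[-12,0,0],[-12,0,0],[-10,0,0]],"gripper":[20,20,20,20,20]}'
```

```text
clock: 17.1
tool_pos: [518.3, -23.4, 81.0]
orientation: [[0.056, 0.998, -0.005], [0.998, -0.056, -0.0], [-0.001, -0.005, -1.0]]
force: [-1.1, 0.1, 0.2]
opening: 20.0
finger_force: 0.0
clock: 17.52
tool_pos: [519.2, -54.8, 84.0]
orientation: [[0.053, 0.999, 0.002], [0.999, -0.053, -0.001], [-0.001, 0.002, -1.0]]
force: [0.1, 0.0, 0.3]
opening: 20.1
finger_force: 0.2
clock: 17.93
tool_pos: [515.2, -114.8, 83.1]
orientation: [[0.053, 0.999, 0.0], [0.999, -0.053, -0.0], [-0.0, 0.0, -1.0]]
force: [0.5, 1.0, -0.1]
opening: 20.0
finger_force: 0.2
clock: 18.35
tool_pos: [512.1, -173.0, 83.0]
orientation: [[0.054, 0.999, -0.0], [0.999, -0.054, -0.0], [-0.0, -0.0, -1.0]]
force: [0.2, -0.4, -1.0]
opening: 20.1
finger_force: 0.0
```

```bash
python3 -m crank '{"delta_rot":[[0,0,0],[0,0,0],[0,0,0],[0,0,0],[0,0,0]],"delta_pos":[[0,0,-35],[0,0,-37],[25,-12,0],[35,-17,0],[37,-18,0]],"gripper":[20,20,20,20,20]}' 
python3 -m crank '{"delta_rot":[[0,0,-0.008],[0,0,0],[0,0,0],[0,0,0],[0,0,0]],"delta_pos":[[37,-18,0],[32,-13,0],[0,0,0],[0,0,0],[0,0,0]],"gripper":[20,20,20,20,20]}'
python3 m.py 9
```

```text
clock: 18.77
tool_pos: [470.9, -72.3, 155.9]
orientation: [[0.056, 0.998, 0.002], [0.998, -0.056, -0.0], [-0.0, 0.002, -1.0]]
force: [-0.6, 1.0, 0.4]
opening: 20.2
finger_force: 0.0
clock: 19.18
tool_pos: [443.4, -2.3, 155.3]
orientation: [[0.045, 0.999, 0.001], [0.999, -0.045, -0.001], [-0.001, 0.001, -1.0]]
force: [-0.2, -0.5, 0.5]
opening: 20.1
finger_force: 0.0
tcp [-78.5  21.9] 155.2
[196, 169, 12, 17, 122] [202. 176.] [ 81. 103.]
[208, 172, 18, 46, 397] [216. 195.] [43. 69.]
[335, 181, 26, 26, 414] [346. 195.] [  79. -221.]
[192, 182, 11, 25, 157] [198. 196.] [ 39. 108.]
[190, 207, 10, 15, 101] [194. 215.] [ -5. 111.]
[325, 215, 25, 20, 415] [338. 224.] [   7. -207.]
[243, 241, 30, 24, 292] [255. 251.] [-71. -28.]
[257, 257, 16, 10, 96] [266. 262.] [-91. -54.]
```

Heel 2 is in at (7,-207). Now heel 3.

```bash
python3 -m crank '{"delta_rot":[[0,0,0.018],[0,0,0],[0,0,0],[0,0,0],[0,0,0]],"delta_pos":[[0,2,15],[0,0,25],[0,0,25],[0,0,7],[0,0,0]],"gripper":[20,20,20,20,20]}' 
python3 -m crank '{"delta_rot":[[0,0,0],[0,0,0],[0,0,0],[0,0,0],[0,0,0]],"delta_pos":[[0,0,0],[-8,0,0],[-12,0,0],[-12,0,0],[-12,0,0]],"gripper":[20,20,20,20,20]}' 
python3 -m crank '{"delta_rot":[[0,0,0],[0,0,0],[0,0,0],[0,0,0],[0,0,0]],"delta_pos":[[-12,0,0],[-12,0,0],[-12,0,0],[-12,0,0],[-12,0,0]],"gripper":[20,20,20,20,20]}'
python3 -m crank '{"delta_rot":[[0,0,0],[0,0,0],[0,0,0],[0,0,0],[0,0,0]],"delta_pos":[[-12,0,0],[-12,0,0],[-12,0,0],[-12,0,0],[-12,0,0]],"gripper":[20,20,20,20,20]}'
python3 -m crank '{"delta_rot":[[0,0,0],[0,0,0],[0,0,0]],"delta_pos":[[-2,0,0],[0,0,0],[0,0,0]],"gripper":[20,20,20]}'
python3 m.py 10
```

```text
clock: 19.65
tool_pos: [443.4, -2.8, 81.2]
orientation: [[0.065, 0.998, -0.005], [0.998, -0.065, 0.0], [0.0, -0.005, -1.0]]
force: [-0.2, -0.2, 0.0]
opening: 20.0
finger_force: 0.0
clock: 20.07
tool_pos: [443.4, -46.6, 84.6]
orientation: [[0.063, 0.998, 0.003], [0.998, -0.063, -0.001], [-0.001, 0.003, -1.0]]
force: [-1.0, 0.6, -0.1]
opening: 20.2
finger_force: 0.2
clock: 20.48
tool_pos: [439.5, -107.0, 84.7]
orientation: [[0.064, 0.998, 0.003], [0.998, -0.064, -0.001], [-0.001, 0.003, -1.0]]
force: [0.3, 2.0, -0.5]
opening: 20.1
finger_force: 0.1
clock: 20.9
tool_pos: [435.5, -167.2, 84.7]
orientation: [[0.064, 0.998, 0.003], [0.998, -0.064, -0.002], [-0.002, 0.003, -1.0]]
force: [1.1, -0.4, 1.0]
opening: 20.1
finger_force: 0.0
clock: 21.15
tool_pos: [435.0, -167.2, 83.8]
orientation: [[0.063, 0.998, 0.001], [0.998, -0.063, -0.0], [-0.0, 0.001, -1.0]]
force: [0.2, 0.2, 0.1]
opening: 20.2
finger_force: 0.0
tcp [ -76.8 -142.3] 83.7
[196, 169, 12, 16, 121] [202. 176.] [ 82. 103.]
[202, 172, 23, 79, 671] [213. 210.] [ 9. 71.]
[335, 181, 26, 26, 417] [346. 195.] [  79. -221.]
[193, 184, 11, 23, 146] [198. 196.] [ 38. 108.]
[189, 206, 11, 22, 145] [194. 218.] [-10. 110.]
[325, 215, 25, 21, 423] [338. 225.] [   6. -207.]
[185, 228, 11, 20, 143] [190. 239.] [-57. 113.]
[342, 241, 10, 19, 114] [346. 250.] [ -52. -232.]
```

```bash
python3 -m crank '{"delta_rot":[[0,0,0],[0,0,0],[0,0,0],[0,0,0],[0,0,0]],"delta_pos":[[0,0,-35],[0,0,-40],[-25,0,-10],[-38,0,0],[-40,0,0]],"gripper":[36,36,36,36,36]}' 
python3 -m crank '{"delta_rot":[[0,0,0],[0,0,0],[0,0,0],[0,0,0],[0,0,0]],"delta_pos":[[-40,0,0],[-40,0,0],[-40,0,0],[-35,0,0],[-25,0,0]],"gripper":[36,36,36,36,36]}' 
python3 -m crank '{"delta_rot":[[0,0,0.12],[0,0,0.12],[0,0,0.12],[0,0,0.12],[0,0,0.12]],"delta_pos":[[0,0,0],[0,0,0],[0,0,0],[0,0,0],[0,0,0]],"gripper":[36,36,36,36,36]}' >/dev/null
python3 -m crank '{"delta_rot":[[0,0,0.12],[0,0,0.12],[0,0,0.12],[0,0,0.12],[0,0,0.12]],"delta_pos":[[0,0,0],[0,0,0],[0,0,0],[0,0,0],[0,0,0]],"gripper":[36,36,36,36,36]}' >/dev/null
python3 -m crank '{"delta_rot":[[0,0,0.12],[0,0,0.12],[0,0,0.12],[0,0,0],[0,0,0]],"delta_pos":[[0,0,0],[0,0,0],[0,0,0],[0,0,0],[0,0,0]],"gripper":[36,36,36,36,36]}'
python3 m.py 11
python3 - <<'E'
from h import *
f=load('top','11'); a=f['img'][:,:,::-1][140:300,175:405]
f=grab('scene','11'); b=f['img'][:,:,::-1][140:300,200:430]
cv2.imwrite('pics/z9.png',np.hstack([cv2.resize(x,(400,280),interpolation=cv2.INTER_CUBIC) for x in (a,b)]))
E
```

```text
clock: 21.62
tool_pos: [429.9, -269.5, 170.2]
orientation: [[0.057, 0.998, 0.004], [0.998, -0.057, -0.002], [-0.002, 0.004, -1.0]]
force: [0.5, -0.1, 0.1]
opening: 35.9
finger_force: 0.0
clock: 22.03
tool_pos: [415.9, -452.8, 168.1]
orientation: [[0.065, 0.998, -0.0], [0.998, -0.065, -0.001], [-0.001, -0.0, -1.0]]
force: [-0.3, -0.5, -0.1]
opening: 35.9
finger_force: 0.0
clock: 23.28
tool_pos: [417.4, -448.8, 168.1]
orientation: [[0.999, -0.047, 0.0], [-0.047, -0.999, 0.0], [0.0, -0.0, -1.0]]
force: [-0.2, 0.5, -0.5]
opening: 36.0
finger_force: 0.0
tcp [ -76.7 -425. ] 168.1
[197, 170, 11, 16, 116] [202. 177.] [ 81. 103.]
[202, 172, 23, 78, 661] [213. 211.] [ 8. 71.]
[335, 181, 26, 27, 417] [346. 195.] [  79. -221.]
[193, 184, 11, 23, 151] [198. 196.] [ 38. 108.]
[189, 207, 11, 21, 144] [194. 218.] [-10. 110.]
[325, 215, 25, 21, 419] [338. 225.] [   6. -207.]
[186, 228, 10, 20, 141] [190. 239.] [-57. 113.]
[326, 240, 25, 21, 414] [337. 250.] [ -54. -210.]
```

View pics/z9.png

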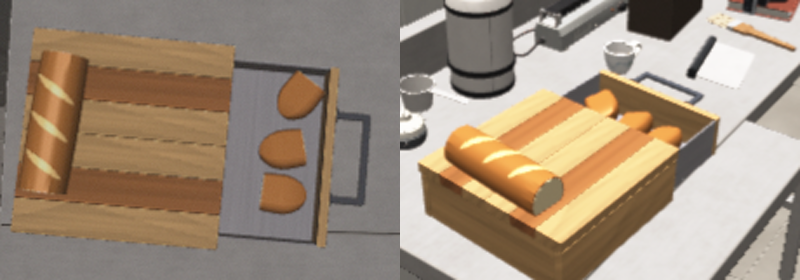

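All three heels lie flat in the tray, below the rim. The loaf is untouched on the board and the cup still stands. I'll re-grip the handle.

```bash
python3 -m crank '{"delta_rot":[[0,0,0.015],[0,0,0],[0,0,0],[0,0,0],[0,0,0]],"delta_pos":[[0,0,0],[19,-29,0],[19,-29,0],[19,-29,0],[17,-27,0]],"gripper":[36,36,36,36,36]}' 
python3 -m crank '{"delta_rot":[[0,0,0],[0,0,0],[0,0,0],[0,0,0],[0,0,0]],"delta_pos":[[0,0,0],[0,0,0],[0,0,30],[0,0,35],[0,0,15]],"gripper":[36,36,36,36,36]}'
python3 -m crank '{"delta_rot":[[0,0,0],[0,0,0],[0,0,0]],"delta_pos":[[0,0,0],[0,0,0],[0,0,0]],"gripper":[36,36,36]}'
```

```text
clock: 23.8
tool_pos: [499.4, -339.1, 168.3]
orientation: [[0.998, -0.066, 0.001], [-0.066, -0.998, 0.0], [0.001, -0.0, -1.0]]
force: [0.4, -0.4, 0.4]
opening: 35.9
finger_force: 0.0
clock: 24.22
tool_pos: [494.8, -341.2, 84.5]
orientation: [[0.998, -0.069, -0.005], [-0.069, -0.998, 0.002], [-0.005, -0.001, -1.0]]
force: [-1.2, 0.8, -0.8]
opening: 35.8
finger_force: 0.0
clock: 24.47
tool_pos: [498.7, -342.5, 89.6]
orientation: [[0.998, -0.068, 0.002], [-0.068, -0.998, -0.002], [0.002, 0.002, -1.0]]
force: [-0.9, -0.1, 0.3]
opening: 36.2
finger_force: 0.0
```

```bash
python3 -m crank '{"delta_rot":[[0,0,-0.006],[0,0,0],[0,0,0],[0,0,0],[0,0,0]],"delta_pos":[[0,-2,15],[0,0,20],[0,0,10],[0,0,10],[0,0,9]],"gripper":[36,36,36,36,36]}' 
python3 -m crank '{"delta_rot":[[0,0,0],[0,0,0],[0,0,0],[0,0,0],[0,0,0]],"delta_pos":[[0,0,0],[0,0,0],[0,0,0],[0,0,0],[0,0,0]],"gripper":[36,36,2,2,2]}' 40
python3 -m crank '{"delta_rot":[[0,0,0],[0,0,0],[0,0,0]],"delta_pos":[[0,0,0],[0,0,0],[0,0,0]],"gripper":[2,2,2]}'
```

```text
clock: 24.88
tool_pos: [499.0, -339.6, 24.5]
orientation: [[0.998, -0.061, 0.002], [-0.061, -0.998, -0.001], [0.002, 0.001, -1.0]]
force: [-0.4, 0.6, 0.7]
opening: 35.9
finger_force: 0.0
clock: 25.3
tool_pos: [499.0, -339.3, 25.1]
orientation: [[0.998, -0.061, 0.001], [-0.061, -0.998, -0.001], [0.002, 0.001, -1.0]]
force: [-0.5, -1.0, 1.6]
opening: 8.7
finger_force: 38.9
clock: 25.55
tool_pos: [499.0, -339.3, 25.0]
orientation: [[0.998, -0.061, 0.001], [-0.061, -0.998, -0.001], [0.001, 0.001, -1.0]]
force: [-0.6, 0.4, 5.9]
opening: 8.9
finger_force: 39.1
```

```bash
python3 -m crank '{"delta_rot":[[0,0,0],[0,0,0],[0,0,0],[0,0,0],[0,0,0]],"delta_pos":[[0,-5,0],[0,-10,0],[0,-12,0],[0,-12,0],[0,-12,0]],"gripper":[2,2,2,2,2]}' 
python3 -m crank '{"delta_rot":[[0,0,0],[0,0,0],[0,0,0],[0,0,0],[0,0,0]],"delta_pos":[[0,-12,0],[0,-12,0],[0,-12,0],[0,-12,0],[0,-12,0]],"gripper":[2,2,2,2,2]}'
python3 -m crank '{"delta_rot":[[0,0,0],[0,0,0],[0,0,0],[0,0,0],[0,0,0]],"delta_pos":[[0,-10,0],[0,-8,0],[0,-5,0],[0,-3,0],[0,0,0]],"gripper":[2,2,2,2,2]}'
```

```text
clock: 25.97
tool_pos: [502.4, -287.2, 25.0]
orientation: [[0.998, -0.061, 0.002], [-0.061, -0.998, -0.001], [0.002, 0.001, -1.0]]
force: [0.4, -1.9, 5.4]
opening: 8.6
finger_force: 39.5
clock: 26.38
tool_pos: [506.3, -227.0, 25.0]
orientation: [[0.998, -0.06, 0.002], [-0.06, -0.998, -0.001], [0.002, 0.001, -1.0]]
force: [0.6, -2.1, 6.3]
opening: 8.6
finger_force: 39.5
clock: 26.8
tool_pos: [508.0, -199.9, 25.0]
orientation: [[0.998, -0.059, 0.002], [-0.059, -0.998, 0.0], [0.002, -0.001, -1.0]]
force: [0.6, 0.8, 6.4]
opening: 8.6
finger_force: 39.7
```

```bash
python3 -m crank '{"delta_rot":[[0,0,0],[0,0,0],[0,0,0],[0,0,0]],"delta_pos":[[0,-3,0],[0,-3,0],[0,0,0],[0,0,0]],"gripper":[2,2,2,2]}'
```

```text
clock: 27.13
tool_pos: [508.1, -200.1, 25.0]
orientation: [[0.998, -0.062, 0.004], [-0.062, -0.998, -0.006], [0.004, 0.006, -1.0]]
force: [2.2, -9.5, 3.0]
opening: 8.3
finger_force: 39.5
```

The tray is home: 139.8 mm travelled and 9.5 N at the stop. I'll ease, release, rise and retreat.

```bash
python3 -m crank '{"delta_rot":[[0,0,0],[0,0,0],[0,0,0],[0,0,0],[0,0,0]],"delta_pos":[[0,4,0],[0,0,0],[0,0,0],[0,0,0],[0,0,0]],"gripper":[2,36,36,36,36]}' 
python3 -m crank '{"delta_rot":[[0,0,0],[0,0,0],[0,0,0],[0,0,0],[0,0,0]],"delta_pos":[[0,0,-15],[0,0,-30],[0,0,-40],[0,0,-40],[0,0,-30]],"gripper":[36,36,36,36,36]}'
python3 -m crank '{"delta_rot":[[0,0,0],[0,0,0],[0,0,0],[0,0,0],[0,0,0]],"delta_pos":[[-5,25,0],[-10,38,0],[-12,38,0],[-12,38,0],[-12,38,0]],"gripper":[36,36,36,36,36]}'
python3 -m crank '{"delta_rot":[[0,0,0],[0,0,0],[0,0,0],[0,0,0],[0,0,0]],"delta_pos":[[-12,30,0],[-12,25,0],[0,0,0],[0,0,0],[0,0,0]],"gripper":[36,36,36,36,36]}'
python3 m.py 12
python3 - <<'E'
from h import *
f=load('top','12'); a=f['img'][:,:,::-1][140:300,175:405]
f=grab('scene','12'); b=f['img'][:,:,::-1][140:300,200:430]
cv2.imwrite('pics/z10.png',np.hstack([cv2.resize(x,(400,280),interpolation=cv2.INTER_CUBIC) for x in (a,b)]))
E
```

```text
clock: 27.55
tool_pos: [506.2, -207.2, 25.3]
orientation: [[0.998, -0.065, 0.001], [-0.065, -0.998, -0.009], [0.002, 0.009, -1.0]]
force: [-0.7, -16.7, 7.2]
opening: 35.7
finger_force: 0.2
clock: 27.97
tool_pos: [506.5, -198.2, 181.0]
orientation: [[0.998, -0.059, -0.0], [-0.059, -0.998, 0.001], [-0.0, -0.001, -1.0]]
force: [0.9, -1.1, -0.3]
opening: 36.3
finger_force: 0.0
clock: 28.38
tool_pos: [443.9, -372.5, 177.9]
orientation: [[0.998, -0.059, -0.002], [-0.059, -0.998, 0.003], [-0.002, -0.003, -1.0]]
force: [0.8, -1.0, -0.1]
opening: 36.1
finger_force: 0.0
clock: 28.8
tool_pos: [418.2, -424.6, 177.9]
orientation: [[0.998, -0.059, -0.001], [-0.059, -0.998, 0.003], [-0.001, -0.003, -1.0]]
force: [-0.1, 1.4, 0.5]
opening: 35.9
finger_force: 0.0
tcp [ -76.8 -400.4] 178.2
[196, 169, 12, 16, 123] [202. 176.] [ 82. 104.]
[202, 172, 22, 79, 690] [213. 210.] [ 9. 71.]
[193, 184, 10, 23, 146] [198. 196.] [ 38. 108.]
[189, 206, 11, 22, 143] [194. 218.] [-10. 110.]
[185, 227, 11, 22, 149] [190. 239.] [-57. 113.]
```

View pics/z10.png

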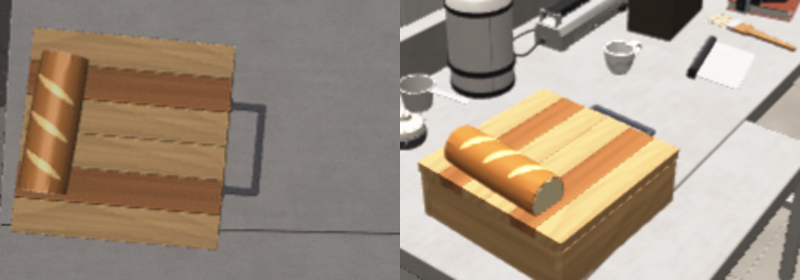

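The picture shows the tray front under the board's edge, only the handle protruding (bar at about u=324), the loaf in place and the cup standing. I'll check the handle's position numerically.

```bash
python3 - <<'E'
from h import *
B=np.load('board.npz')
for t,z in (('0',74),('12',74)):
    f=load('top',t); g=f['img'].astype(float).mean(2); r=[]
    for v in range(214,238,2):
        u0=312 if t=='12' else 326
        row=g[v,u0:345]; w=np.clip(np.median(row)-15-row,0,None)
        if w.sum()>0: r.append(((ray(f,[(u0+(w*np.arange(len(w))).sum()/w.sum(),v)],z)[0,:2]-B['c'])@B['R'])[1])
    print(t,np.round(r,1))
E
```

```text
0 [-203.9 -204.3 -204.4 -204.1 -204.2 -204.1 -203.9 -204.3 -204.4 -204.
 -204.1 -204.1]
12 [-171.8 -172.  -172.  -171.5 -171.2 -171.6 -171.8 -171.6 -172.  -171.7
 -171.4 -171.9]
```

The handle is at y = -171.7, against -172 for fully home. Handing in.

```bash
python3 -c "
from plant import order;print(order.close_job())"
```

```text
the job is handed in; nothing more can be done
None
```

The job is handed in at about 29 s of the 62 s allowed: all three heels are in the crumb tray, the tray is fully home, and the loaf and cup are where they were.

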